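Press the retaining clip onto the mixer spindle

ROBOT

A 6-joint arm with a two-finger parallel gripper is mounted at the origin on a cart in front of the work surface, level with it; the furniture and walls round the work are solid. World frame = base frame: x ahead of the robot, y to its left, z up, the work surface at z = 0. Lengths are in m, angles in rad, forces in N, time in s.
With the tool pointing down it reaches from about 0.425 to 0.95 m from the base axis. Payload 3.5 kg.
Tool frame: the origin (TCP) lies at the very end of the fingers, on their centre line; the grasp point (between the pads) lies 19 mm behind it; z points along the fingers, y is the direction in which the jaws open and shut (so a half turn about z gives the same grasp; the last joint's range is limited). The gripper opens to 85 mm and grips with 20 to 120 N. Pads are 22 mm wide; open, the fingers measure 114 mm over their backs; the gripper's body (76 mm by 85 mm) begins 54 mm behind the grasp point. The pads swing forward as they close: fully open they stand 13 mm farther back than shut.
Start: joints at [1.115, 0.286, 1.577, -0, 1.279, -0.15], TCP at [0.203, 0.644, 0.231] pointing down, gripper open.
Joint ranges: [-2.77, 2.77], [-0.9, 2.22], [0.21, 2.48], [-1.53, 4.67], [0.24, 2.81], [-2.84, 2.84]. Speed limits (rad/s): [2.79, 2.79, 3.14, 3.14, 3.14, 3.14].

INTERFACE

Orientations are given as a unit quaternion [x, y, z, w].
In Python, from plant import get_state, vision, ctrl, cut_out gives the robot as it stands.
- The arm moves only by the tool jog_arm, never from a script. Its argument "commands" is text: rows parted by semicolons, each of 6 numbers parted by spaces: the shift along the world's x, y, z in m, then the turn, a rotation vector about the world's x, y, z in rad. A call has 1 to 20 rows; each row is the pose to reach, as a shift and turn from the pose commanded when the call began; what a row does not reach only later rows make up. A row lasts 1/8 s, in which the tool goes at most 62.5 mm and 10.7 degrees, less where a joint would pass 70% of its speed; a pose out of reach is approached as far as the arm can. A call with a gripper value outside its range is refused whole. "gripper" is the opening in per cent of the stroke, from 0 (shut) to 100 (fully open), set as the call begins (left out, the last holds). The fingers move at their own pace and stop on an object; "grip_force" is the grip in N (left out, the last holds). Time passes only in rows, so rows that repeat a pose let the fingers close. It gives the time, the measured TCP pose, the force and the opening at its end, in the units of the state.
- get_state(): the state, without advancing time (a new reading comes with each control period).
- vision.read_camera(name): name is "side" or "top"; returns a dict with "frame" (384x512x3 uint8, red, green, blue), "z_map" (384x512 float32, m along the optical axis (not along the pixel's ray), 0 where there is no reading), "fx", "fy", "cx", "cy" (pixels), "D" ([k1, k2, p1, p2, k3] as OpenCV has them; the pictures are not rectified), "R" (3x3) and "t" (3): a world point X has camera coordinates R X + t. Camera axes: x right, y down, z forward; pixel columns grow to the right and rows downward; lengths in m; the calibration is good to about 2 mm. A picture is of the moment at which its call begins.
- ctrl.sign_off(): hands the job in, once; it reports no verdict.
Trained networks look in the newest picture that a camera, given by its name, has taken for a name from the list of things; names that differ only in an ending like _2 or _b are one class to them, and where a whole thing is asked for, a point or a joint stands for the part that bears it (a point fixed in the world has none). Each returns a list of dicts, best first, with "conf" (0 to 1); they miss things now and then, are a little off and sometimes report something else, mostly with a low value. They report only what shows in the picture. A call takes as long as a camera call. They do not tell look-alikes from the thing itself.
- cut_out(camera, query): "pixels" (384x512 bool, what is visible of it) and "box" ([centre column, centre row, width, height] in pixels, round what is visible of it).
The state is a dict: "time": time; "qpos": joint angles; "dq": joint speeds; "joint_efforts": joint torques, N m; "eef_pos": TCP position; "tcp_rot": TCP orientation; "contact_force": force on the tool from outside, world axes, zero at the start; "wrist_torque": the same for the moment, N m; "opening": opening from 0.0 (shut) to 1.0 (fully open).
Only numpy, scipy, OpenCV 4.12 (cv2) and the standard library are available. Lean on these libraries where they do the work, as an engineer would, in place of code of your own. Each camera call takes 0.05 s, during which the arm holds its last target.

TASK

The open spring clip that lies loose on top of the mixer has to go back on the spindle: press it sideways, mouth first, into the groove under the spindle's head until its jaws snap past the spindle and it sits fully home round it, flat on the mixer. The spindle is rubber-mounted and gives way as you press, so keep pressing until the clip snaps in, but gently enough that the spindle is never driven against its stop. Leave the other things where they are.

Things in the scene. Friction and masses are not known exactly. Their poses are not given: they have to be found in the camera images.
- mixer: grey box-shaped bench mixer, 240 x 160 mm and 55 mm high, fixed to the worktop; origin at the centre of its underside, x along its length towards the spindle end, z up. A small black knob and a switch are on its front (-x) face. The spindle stands up from its flat top at x = +60 mm, y = 0
- groove (a point): centre of the spindle's groove, on the spindle's axis, 6 mm above the mixer's top; it moves with the spindle, axes as the mixer's. The groove is 18 mm in diameter and runs from the mixer's top up to 12 mm, where the steel head (30 mm in diameter, 17 mm tall) overhangs it all round
- spindle (a joint): how far the rubber-mounted spindle has given way along the mixer's +x, m: 0 at rest, hard stop at 0.024; a spring of about 1000 N/m pushes it back
- clip_bore (a point): centre of the bore of the loose dark steel open clip, half-way up its 8 mm thickness; it lies flat on the mixer's top, 60 to 90 mm on the -x side of the spindle; x points out of its open mouth, z up. Clip 54 mm wide (y) over its back part (x = -24 to -9.5 mm), 0.11 kg. Seated, this point lies on the spindle's axis within about 1 mm, 2 mm below the groove's centre
- clip_back (a point): middle of the clip's flat rear face (24 mm behind the bore's centre, 4 mm above the mixer's top), where to press; axes as the clip's. A thumb lip 44 mm wide, 17 mm tall and 5 mm thick runs along this face. Snapping it on takes about 7 to 13 N (varies with friction), applied low down, or the clip tips; the spindle gives way meanwhile. The clip is polished and slippery
- jaw_left (a joint): how far the clip's sprung left (+y) jaw is bent outward, rad: 0 at rest, about 0.13 as it snaps over. Each jaw, outer side at y = 19 mm, runs to x = +17 mm; the rounded tips at x = +9.5 mm leave a throat of 12 mm that must snap over the 18 mm groove; in front the mouth flares to about 28 mm
- vial: small capped sample vial, 21 mm across, 49 mm tall, standing on a rear corner of the mixer's top; origin at the centre of its underside; leave alone
- stir_bar: white stir bar, 35 x 10 x 10 mm, lying on the other rear corner of the mixer's top; leave alone
- timer: bench timer, 62 x 66 x 19 mm, on the worktop at the mixer's right; leave alone
There are look-alikes about, which are no part of the job. What is shaped like the part that bears clip_bore but purple or yellow is not meant.

How it is judged:
By the outcome, as a careful person would: the job done as asked, in the order asked, and still so for the second after the job is handed in, with the robot touching nothing.
It also fails if it takes over 45 s, if anything falls off the work surface, if the arm or the gripper's body presses on something with over 40 N, if the wrist force passes 120 N, or if a joint passes its speed limit or range.

## Working session

There is one attempt and no reset: what is moved stays moved. The work goes in short steps, Python scripts to look and compute and a tool call to move; the robot and the scene stay as the last step left them, time stands still between calls to the robot, and variables do not carry over. Pictures are saved under pics/ and viewed, and the job is handed in when it is done.

Besides the shell and the picture viewer there is one more tool, called by a JSON object that holds its "name" and its "arguments". jog_arm: Moves the arm, as the interface text tells. Its arguments: {"type":"object","properties":{"commands":{"type":"string"},"gripper":{"type":"number"},"grip_force":{"type":"number"}},"required":["commands"]}

```bash
mkdir -p pics; cat > h.py <<'E'
import numpy as np, cv2
from plant import get_state, vision, ctrl, cut_out
def K(c): return np.array([[c['fx'],0,c['cx']],[0,c['fy'],c['cy']],[0,0,1.]])
def world(c,uv,z=None):
    """uv Nx2 ; z None -> depth"""
    uv=np.asarray(uv,float).reshape(-1,2)
    n=cv2.undistortPoints(uv.reshape(-1,1,2),K(c),np.array(c['D'])).reshape(-1,2)
    r=np.c_[n,np.ones(len(n))]
    R=np.array(c['R']);t=np.array(c['t'])
    if z is None:
        d=c['z_map'][uv[:,1].round().astype(int),uv[:,0].round().astype(int)][:,None]
        return (r*d-t)@R
    o=-R.T@t; w=r@R
    return o+w*((z-o[2])/w[:,2])[:,None]
def save(n,im,s=1.5): cv2.imwrite('pics/'+n,cv2.resize(im[:,:,::-1],None,fx=s,fy=s,interpolation=cv2.INTER_CUBIC))
E
python3 - <<'E'
from h import *
for n in('side','top'):
    c=vision.read_camera(n); save(n+'0.png',c['frame']); np.save(n+'0.npy',c,allow_pickle=True)
    for q in('mixer','clip_bore','spindle','vial','stir_bar','timer'):
        for o in cut_out(n,q): 
            m=o['pixels']; ys,xs=np.nonzero(m); 
            P=world(c,np.c_[xs,ys]); P=P[c['z_map'][ys,xs]>0]
            print(n,q,round(o['conf'],2),np.round(o['box']),np.median(P,0).round(3),P.max(0).round(3), c['frame'][m].mean(0).round())
s=get_state(); print(s)
E
```

```text
side mixer 0.79 [265. 212. 122.  65.] [ 0.526 -0.104  0.054] [0.657 0.041 0.087] [83. 90. 98.]
side clip_bore 0.87 [348. 257.  25.  21.] [ 0.671 -0.23   0.009] [ 0.703 -0.189  0.02 ] [146. 133.  28.]
side clip_bore 0.71 [255. 200.  25.  20.] [ 0.508 -0.07   0.062] [ 0.539 -0.024  0.075] [57. 60. 68.]
side clip_bore 0.71 [192. 181.  15.  16.] [0.386 0.104 0.008] [0.402 0.156 0.018] [ 86.  52. 115.]
side clip_bore 0.68 [268. 299.  34.  26.] [ 0.498 -0.311  0.009] [ 0.513 -0.282  0.02 ] [ 84.  43. 117.]
side clip_bore 0.57 [189. 280.  29.  24.] [ 0.354 -0.231  0.01 ] [ 0.381 -0.213  0.02 ] [ 84.  43. 116.]
side spindle 0.55 [291. 190.   8.  16.] [ 0.593 -0.063  0.079] [ 0.608 -0.043  0.087] [ 96.  99. 109.]
side stir_bar 0.38 [313. 207.  15.  11.] [ 0.629 -0.108  0.062] [ 0.638 -0.092  0.066] [150. 153. 155.]
side stir_bar 0.36 [257. 196.   8.   2.] [ 0.516 -0.049  0.062] [ 0.524 -0.046  0.064] [51. 53. 62.]
side timer 0.87 [258. 262.  35.  27.] [ 0.491 -0.211  0.017] [ 0.529 -0.149  0.023] [133. 136. 135.]
top mixer 0.61 [236. 182.  78. 114.] [ 0.531 -0.057  0.055] [0.657 0.035 0.089] 
[... 928 characters left out ...]
time': 0.7, 'qpos': array([ 1.11503251e+00,  2.86282222e-01,  1.57669389e+00,  1.26829400e-06,
        1.27861488e+00, -1.50018136e-01]), 'dq': array([-1.20941836e-03,  1.23473967e-03, -1.22950579e-03, -1.16295873e-04,
        4.07721664e-05, -1.45607163e-03]), 'joint_efforts': array([-2.20689481e-04, -4.05834103e+01, -2.92855489e+01, -1.24564713e-04,
        5.31115147e-04, -1.99108365e-05]), 'eef_pos': array([0.2031545 , 0.64368722, 0.23134005]), 'tcp_rot': array([ 1.52278275e-01,  9.88337658e-01,  9.75944593e-07, -3.31243888e-07]), 'contact_force': array([-0.80569804, -0.47406909,  0.41998773]), 'wrist_torque': array([ 0.02426035,  0.07250818, -0.00905296]), 'opening': 1.0015374352175368}
```

```bash
python3 - <<'E'
from h import *
c=np.load('side0.npy',allow_pickle=True).item(); save('sc.png',c['frame'][150:310,160:380],3.5)
c=np.load('top0.npy',allow_pickle=True).item(); save('tc.png',c['frame'][110:260,170:320],4)
E
```

```text
(no output)
```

View pics/top0.png

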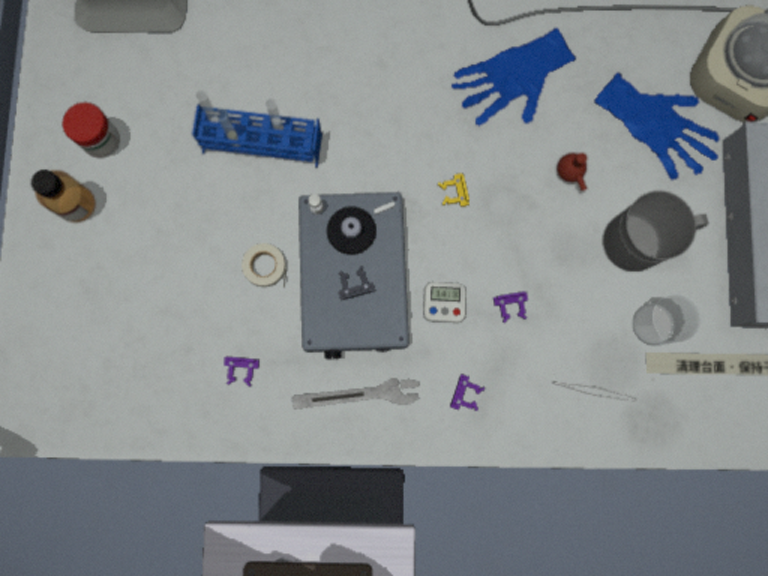

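```bash
sleep 0
```

```text
(no output)
```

View pics/sc.png

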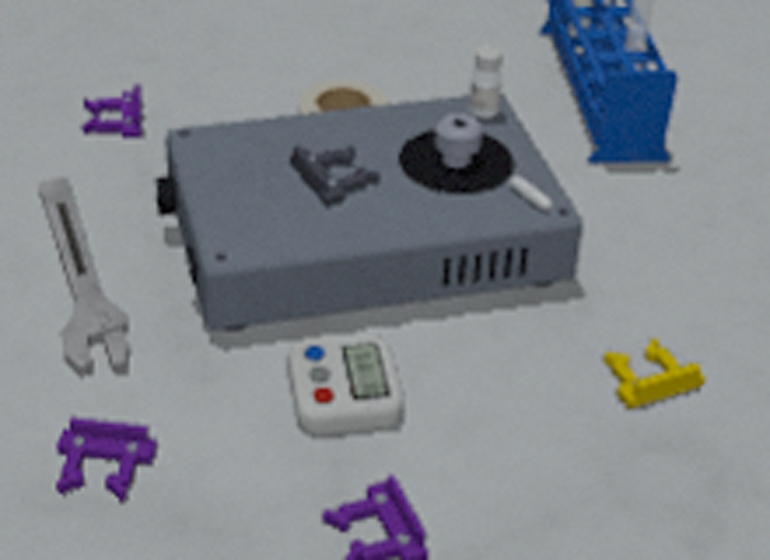

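View pics/tc.png

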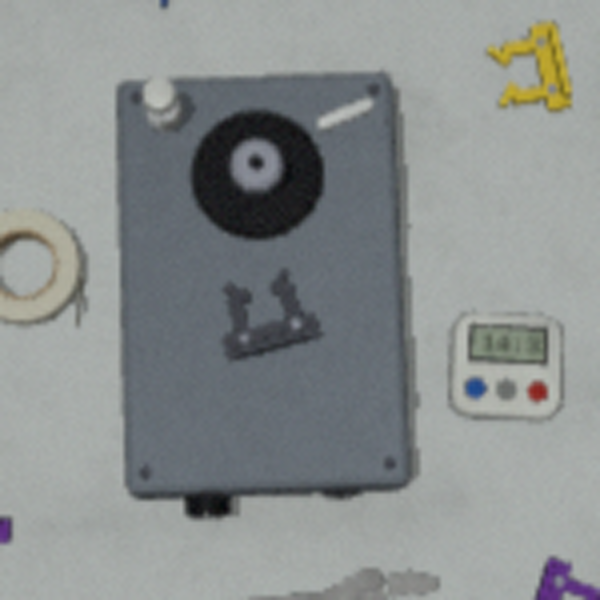

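The dark grey clip on the mixer at top (236,190), mouth towards the spindle and slightly left, is the one meant. The purple clips at (310,262), (160,246) and (342,203) and the yellow one at (303,124) lie on the worktop and have the wrong colour. Next I measure poses.

```bash
cat > meas.py <<'E'
from h import *
def go():
  for n in('top','side'):
    c=vision.read_camera(n)
    ys,xs=np.mgrid[0:384,0:512]; uv=np.c_[xs.ravel(),ys.ravel()]
    P=world(c,uv); ok=(c['z_map'].ravel()>0)
    fr=c['frame'].reshape(-1,3).astype(int)
    near=ok&(P[:,0]>.38)&(P[:,0]<.72)&(P[:,1]>-.17)&(P[:,1]<.06)
    m=near&(abs(P[:,2]-.055)<.006)
    im=m.reshape(384,512).astype(np.uint8); k,l,st,_=cv2.connectedComponentsWithStats(im); im=(l==1+np.argmax(st[1:,4]))
    yy,xx=np.nonzero(im); W=world(c,np.c_[xx,yy],.055)[:,:2]
    r=cv2.minAreaRect((W*1000).astype(np.float32)); print(n,'mixer',r, 'z',np.median(P[m,2]).round(4))
    h=near&(P[:,2]>.079)&(abs(P[:,0]-.595)<.03)&(abs(P[:,1]+.055)<.025)
    # head: column
    print(n,'head n',h.sum(),'zmax',np.percentile(P[h,2],90).round(4)); 
    yy,xx=np.nonzero(h.reshape(384,512))
    Wt=world(c,np.c_[xx,yy],.084)[:,:2]*1000; print('  circ',cv2.minEnclosingCircle(Wt.astype(np.float32)),Wt.mean(0), 'depthmean',P[h].mean(0)*1000)
    for o in cut_out(n,'clip_bore'):
      b=o['box']; p=world(c,[[b[0],b[1]]],.06)[0]
      if abs(p[0]-.53)>.06 or abs(p[1]+.06)>.05: continue
      yy,xx=np.nonzero(o['pixels']); W=world(c,np.c_[xx,yy],.063)[:,:2]*1000
      print(n,'clip rect',cv2.minAreaRect(W.astype(np.float32)),o['conf'])
      Q=world(c,np.c_[xx,yy]); L=Q[(Q[:,2]>.066)&(Q[:,2]<.08)][:,:2]*1000
      if len(L)>5:
        print('  lip n',len(L),L.mean(0),cv2.minAreaRect(L.astype(np.float32)))
      np.save('clip_%s.npy'%n,Q)
if __name__=='__main__': go()
E
python3 meas.py
```

```text
top mixer ((533.9412231445312, -57.496376037597656), (238.90687561035156, 159.18174743652344), 3.2889914512634277) z 0.0553
top head n 136 zmax 0.0862
  circ ((593.9116821289062, -53.88693618774414), 14.897781372070312) [593.86245724 -54.34938922] depthmean [593.97562941 -54.33705042  83.54286757]
top clip rect ((512.6346435546875, -60.69338607788086), (41.300418853759766, 52.61899948120117), 15.31966781616211) 0.54
  lip n 63 [498.43080763 -64.69012585] ((509.18621826171875, -63.358909606933594), (35.22842788696289, 41.611473083496094), 10.842588424682617)
side mixer ((533.4983520507812, -65.553466796875), (238.2855987548828, 165.39431762695312), 3.2718758583068848) z 0.0552
side head n 89 zmax 0.0849
  circ ((593.966796875, -62.06182098388672), 17.40098762512207) [593.13455588 -61.12213253] depthmean [593.60162456 -59.59179314  82.94869303]
side clip rect ((508.2715759277344, -64.51019287109375), (40.553001403808594, 60.3148307800293), 23.805877685546875) 0.65
  lip n 41 [495.91405674 -70.39566313] ((496.499755859375, -70.52396392822266), (5.3861846923828125, 41.69700241088867), 15.455657958984375)
```

{"name": "jog_arm", "arguments": {"commands": "0.05 -0.05 0 0 0 0.05; 0.09 -0.10 0 0 0 0.1; 0.13 -0.15 0 0 0 0.15; 0.16 -0.20 0 0 0 0.2; 0.19 -0.25 0 0 0 0.25; 0.21 -0.30 0 0 0 0.3; 0.23 -0.35 0 0 0 0.35; 0.25 -0.40 -0.01 0 0 0.4; 0.265 -0.45 -0.02 0 0 0.44; 0.275 -0.50 -0.03 0 0 0.48; 0.285 -0.55 -0.04 0 0 0.52; 0.29 -0.60 -0.05 0 0 0.55; 0.295 -0.65 -0.06 0 0 0.574; 0.298 -0.69 -0.07 0 0 0.574; 0.298 -0.71 -0.08 0 0 0.574; 0.298 -0.71 -0.08 0 0 0.574; 0.298 -0.71 -0.08 0 0 0.574", "gripper": 80}}

```text
time: 3.02
eef_pos: [0.5013, -0.0658, 0.1517]
tcp_rot: [-0.134, 0.991, 0.0, 0.0]
contact_force: [0.7, -0.0, -0.7]
opening: 0.8
```

```bash
python3 - <<'E'
from h import *
s=get_state(); print(s['time'],s['eef_pos'],s['tcp_rot'],s['opening'],s['contact_force'])
a=vision.read_camera('side'); b=vision.read_camera('top')
save('s1.png',a['frame'][100:250,180:360],4); save('t1.png',b['frame'][110:250,170:320],4)
E
```

```text
3.025 [ 0.50132637 -0.06576109  0.15173659] [-1.33820724e-01  9.91005523e-01  6.42871880e-05  2.50675954e-04] 0.7998639175454679 [ 0.65616457 -0.03985687 -0.68789102]
```

View pics/s1.png

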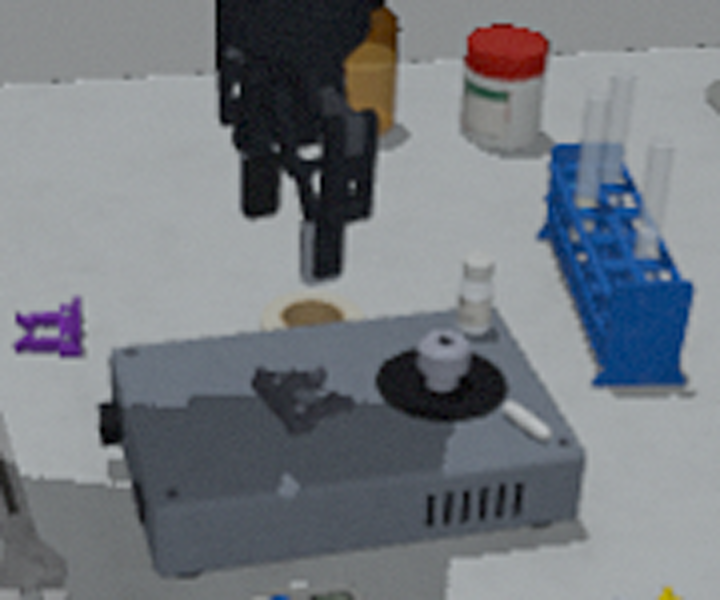

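View pics/t1.png

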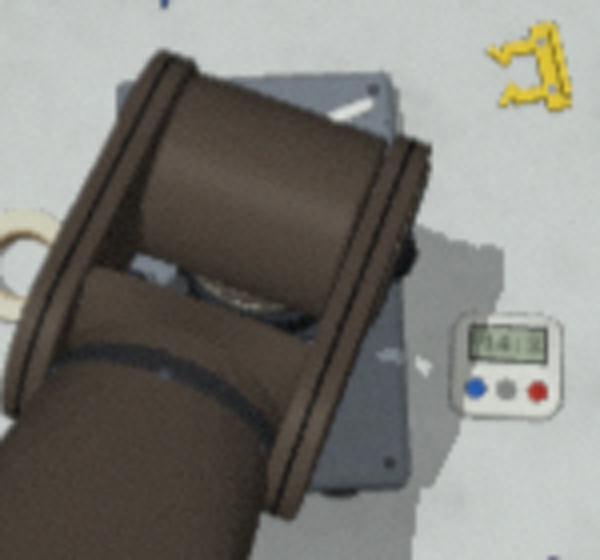

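```bash
python3 - <<'E'
from h import *
c=vision.read_camera('side')
R,t=np.array(c['R']),np.array(c['t']); rv=cv2.Rodrigues(R)[0]
print('cam',-R.T@t)
a=np.radians(105.4); d=np.array([np.cos(a),np.sin(a),0]); f=np.array([np.sin(a),-np.cos(a),0])
tcp=get_state()['eef_pos']
for s in(1,-1):
  for r in(34,48.5):
   for w in(-11,11):
    for dz in(3,8):
      p=tcp+s*d*r/1000+f*w/1000+np.array([0,0,dz/1000])
      u=cv2.projectPoints(p.reshape(1,3),rv,t,K(c),np.array(c['D']))[0].ravel(); print(s,r,w,dz,u.round(1),'crop',((u-[180,100])*4).round())
# lowest finger depth pts
ys,xs=np.mgrid[120:175,240:285]; uv=np.c_[xs.ravel(),ys.ravel()]; P=world(c,uv); fr=c['frame'][120:175,240:285].reshape(-1,3).sum(1)
q=P[(P[:,2]>.14)&(P[:,2]<.2)&(fr<200)&(abs(P[:,0]-.5)<.06)]*1000
q=(q-tcp*1000); L=np.c_[q@f,q@d,q[:,2]]
for lo,hi in((-70,-20),(20,70)):
  s=L[(L[:,1]>lo)&(L[:,1]<hi)&(L[:,2]<30)]; print(len(s),np.percentile(s,[2,50,98],axis=0).round(1) if len(s) else '')
E
```

```text
cam [ 0.35322621 -0.85027338  0.61939081]
1 34 -11 3 [240.1 157. ] crop [240. 228.]
1 34 -11 8 [240.1 154.9] crop [240. 220.]
1 34 11 3 [249.3 155. ] crop [277. 220.]
1 34 11 8 [249.4 152.9] crop [277. 212.]
1 48.5 -11 3 [237.3 154. ] crop [229. 216.]
1 48.5 -11 8 [237.3 151.9] crop [229. 208.]
1 48.5 11 3 [246.5 152. ] crop [266. 208.]
1 48.5 11 8 [246.5 150. ] crop [266. 200.]
-1 34 -11 3 [253.8 172. ] crop [295. 288.]
-1 34 -11 8 [253.9 169.9] crop [295. 280.]
-1 34 11 3 [263.5 169.8] crop [334. 279.]
-1 34 11 8 [263.5 167.7] crop [334. 271.]
-1 48.5 -11 3 [257.  175.4] crop [308. 302.]
-1 48.5 -11 8 [257.  173.3] crop [308. 293.]
-1 48.5 11 3 [266.7 173.1] crop [347. 293.]
-1 48.5 11 8 [266.8 171. ] crop [347. 284.]
45 [[ -6.8 -50.1  15.3]
 [ -2.5 -47.6  23.2]
 [  5.5 -41.3  29.8]]
70 [[-9.7 30.4 11. ]
 [ 0.6 32.9 20.7]
 [ 9.5 35.5 29.6]]
```

{"name": "jog_arm", "arguments": {"commands": "0 -0.002 -0.03 0 0 0; 0 -0.002 -0.06 0 0 0; 0 -0.002 -0.085 0 0 0; 0 -0.002 -0.094 0 0 0; 0 -0.002 -0.094 0 0 0; 0 -0.002 -0.094 0 0 0", "gripper": 75}}

```text
time: 3.92
eef_pos: [0.5022, -0.0685, 0.0587]
tcp_rot: [-0.134, 0.991, -0.001, 0.001]
contact_force: [-0.2, 0.4, 0.8]
opening: 0.745
```

```bash
python3 - <<'E'
from h import *
s=get_state(); print(s['time'],s['eef_pos'],s['opening'],s['contact_force'])
a=vision.read_camera('side')
save('s2.png',a['frame'][140:240,200:340],5.5)
E
```

```text
3.925 [ 0.50223576 -0.06847762  0.05866066] 0.7450926349464256 [-0.23819514  0.37554069  0.75067888]
```

View pics/s2.png

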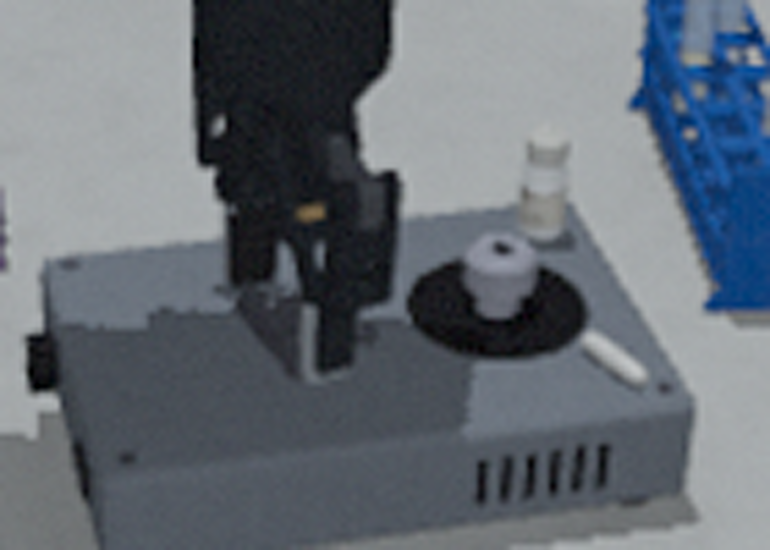

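{"name": "jog_arm", "arguments": {"commands": "-0.001 0 -0.002 0 0 0; -0.001 0 -0.004 0 0 0; -0.001 0 -0.006 0 0 0; -0.001 0 -0.006 0 0 0"}}

```text
time: 4.47
eef_pos: [0.5, -0.0683, 0.0511]
tcp_rot: [-0.134, 0.991, 0.0, -0.0]
contact_force: [-0.3, -0.4, 0.9]
opening: 0.753
```

{"name": "jog_arm", "arguments": {"commands": "0 0 -0.001 0 0 0; 0 0 -0.002 0 0 0; 0 0 -0.003 0 0 0; 0 0 -0.003 0 0 0"}}

```text
time: 4.97
eef_pos: [0.5002, -0.0684, 0.049]
tcp_rot: [-0.134, 0.991, 0.0, -0.0]
contact_force: [-1.9, 1.3, 3.2]
opening: 0.748
```

```bash
python3 - <<'E'
from h import *
s=get_state(); print(s['time'],s['eef_pos'],s['opening'],s['contact_force'])
a=vision.read_camera('side')
save('s3.png',a['frame'][160:220,220:300],9)
E
```

```text
4.975 [ 0.50022383 -0.06837183  0.04896016] 0.7483669732223295 [-1.92843771  1.34277289  3.19133795]
```

View pics/s3.png

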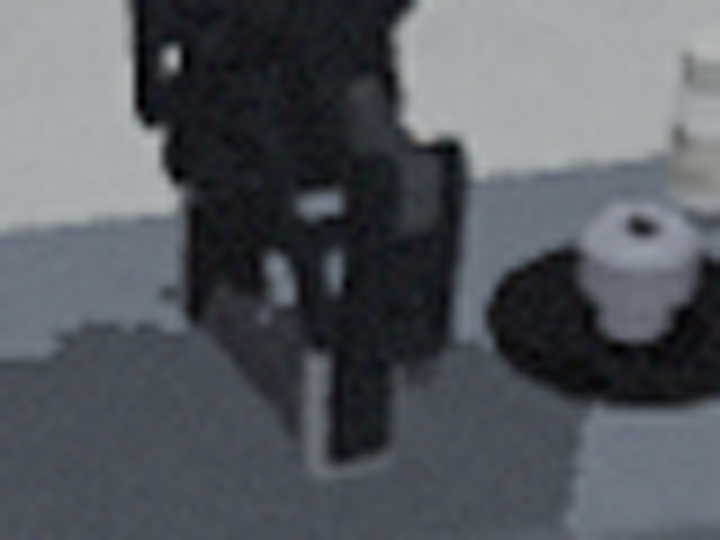

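{"name": "jog_arm", "arguments": {"commands": "0 0 0.003 0 0 0; 0 0 0.003 0 0 0"}}

```text
time: 5.28
eef_pos: [0.5004, -0.0684, 0.0514]
tcp_rot: [-0.134, 0.991, -0.0, 0.0]
contact_force: [0.3, -0.6, 0.5]
opening: 0.75
```

{"name": "jog_arm", "arguments": {"commands": "0 0 0 0 0 0; 0 0 0 0 0 0; 0 0 0 0 0 0; 0 0 0 0 0 0", "gripper": 45, "grip_force": 25}}

```text
time: 5.78
eef_pos: [0.5005, -0.0684, 0.0515]
tcp_rot: [-0.134, 0.991, -0.0, 0.0]
contact_force: [1.0, 0.1, 1.2]
opening: 0.62
```

```bash
python3 - <<'E'
from h import *
s=get_state(); print(s['time'],s['eef_pos'],s['opening'],s['contact_force'],s['wrist_torque'])
a=vision.read_camera('side')
save('s4.png',a['frame'][160:220,220:300],9)
E
```

```text
5.775 [ 0.50046933 -0.06842241  0.05152254] 0.619799533680131 [0.98382796 0.13937337 1.23406902] [-0.00790641 -0.09501714 -0.01790964]
```

View pics/s4.png

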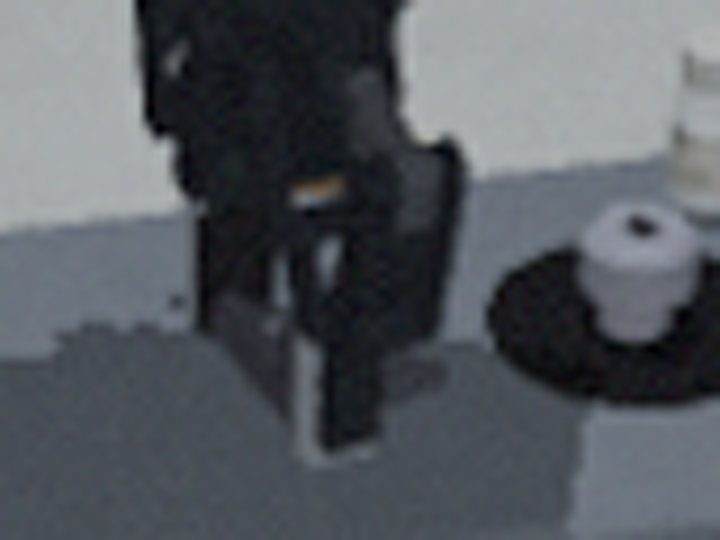

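```bash
cat > fit.py <<'E'
from h import *
from scipy.optimize import minimize
def fit(c):
    R,t=np.array(c['R']),np.array(c['t']); rv=cv2.Rodrigues(R)[0]
    ys,xs=np.mgrid[0:384,0:512]; P=world(c,np.c_[xs.ravel(),ys.ravel()])
    h=((P[:,2]>.0695)&(P[:,2]<.1)&(abs(P[:,0]-.595)<.03)&(abs(P[:,1]+.057)<.024)).reshape(384,512)
    k,l,st,_=cv2.connectedComponentsWithStats(h.astype(np.uint8)); h=l==1+np.argmax(st[1:,4])
    S=8; yy,xx=np.nonzero(h); x0,y0=xx.min()-6,yy.min()-6; w,hh=xx.max()-x0+7,yy.max()-y0+7
    tgt=cv2.resize(h[y0:y0+hh,x0:x0+w].astype(np.float32),None,fx=S,fy=S,interpolation=cv2.INTER_LINEAR)>.5
    a=np.linspace(0,2*np.pi,60)
    def iou(p):
        pts=np.vstack([np.c_[p[0]+.015*np.cos(a),p[1]+.015*np.sin(a),np.full(60,z)] for z in(.0695,.084)])
        u=cv2.projectPoints(pts,rv,t,K(c),np.array(c['D']))[0].reshape(-1,2)
        u=((u-[x0,y0]+.5)*S).round().astype(np.int32)
        m=np.zeros(tgt.shape,np.uint8); cv2.fillConvexPoly(m,cv2.convexHull(u),1); m=m>0
        return -(m&tgt).sum()/(m|tgt).sum()
    best=min(((iou((x,y)),x,y) for x in np.arange(.585,.605,.001) for y in np.arange(-.07,-.045,.001)))
    return best,h.sum()
if __name__=='__main__':
    for n in('side','top'): print(n,fit(np.load(n+'0.npy',allow_pickle=True).item()))
    print(fit(vision.read_camera('side')))
E
python3 fit.py
```

```text
side ((np.float64(-0.8540395158787628), np.float64(0.595), np.float64(-0.055999999999999994)), np.int64(129))
top ((np.float64(-0.9046696376671187), np.float64(0.595), np.float64(-0.05399999999999999)), np.int64(147))
((np.float64(-0.8679401135776975), np.float64(0.595), np.float64(-0.055999999999999994)), np.int64(132))
```

{"name": "jog_arm", "arguments": {"commands": "0 0 0 0 0 0; 0.005 0.001 0 0 0 -0.03; 0.012 0.003 0 0 0 -0.07; 0.019 0.005 0 0 0 -0.11; 0.026 0.006 0 0 0 -0.15; 0.033 0.008 0 0 0 -0.19; 0.04 0.009 0 0 0 -0.211; 0.045 0.010 0 0 0 -0.211; 0.045 0.010 0 0 0 -0.211; 0.045 0.010 0 0 0 -0.211", "grip_force": 80, "gripper": 45}}

```text
time: 7.12
eef_pos: [0.5441, -0.0586, 0.052]
tcp_rot: [-0.029, 1.0, -0.0, -0.002]
contact_force: [-5.6, -1.4, 10.0]
opening: 0.594
```

```bash
python3 - <<'E'
from h import *
s=get_state(); print(s['time'],s['eef_pos'],s['tcp_rot'],s['opening'],s['contact_force'],s['wrist_torque'])
a=vision.read_camera('side'); b=vision.read_camera('top')
save('s5.png',a['frame'][160:220,220:320],8);save('t5.png',b['frame'][110:250,170:320],4)
E
```

```text
7.125 [ 0.54409767 -0.05857647  0.05203249] [-2.89824915e-02  9.99577916e-01 -1.53202397e-04 -1.99516596e-03] 0.5938587979630233 [-5.5993353  -1.44463665  9.98280243] [-0.13157909  0.82278414  0.04608876]
```

View pics/s5.png

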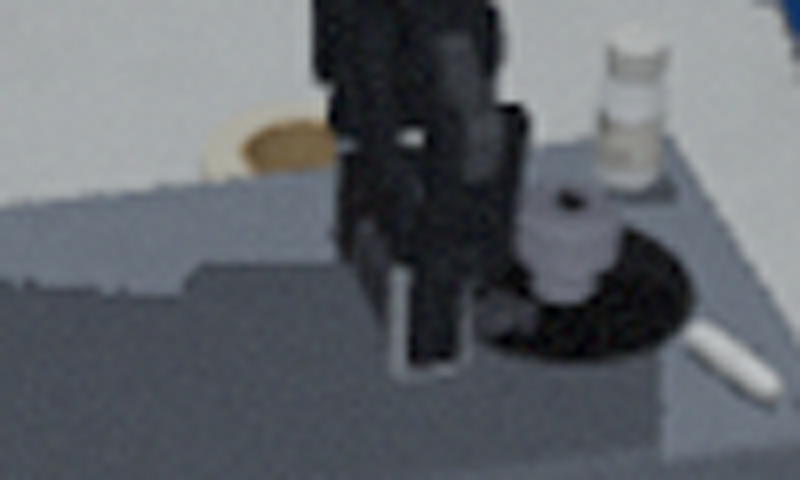

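View pics/t5.png

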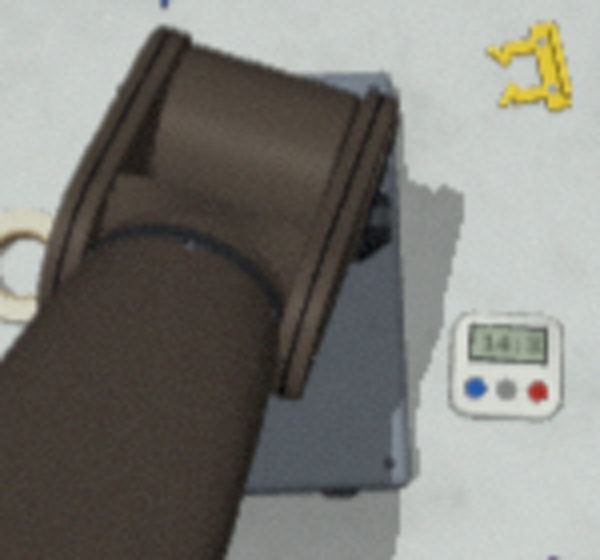

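{"name": "jog_arm", "arguments": {"commands": "0 0 0.001 0 0 0; 0 0 0.001 0 0 0; 0 0 0.001 0 0 0"}}

```text
time: 7.6
eef_pos: [0.5443, -0.0584, 0.0521]
tcp_rot: [-0.029, 1.0, -0.0, -0.001]
contact_force: [-4.1, -2.0, 5.0]
opening: 0.597
```

{"name": "jog_arm", "arguments": {"commands": "0.004 0.0002 0.0005 0 0 0; 0.008 0.0005 0.0005 0 0 0; 0.012 0.0007 0.0005 0 0 0; 0.012 0.0007 0.0005 0 0 0"}}

```text
time: 8.1
eef_pos: [0.5575, -0.0575, 0.0525]
tcp_rot: [-0.029, 1.0, 0.0, 0.0]
contact_force: [-1.0, -0.5, -1.4]
opening: 0.595
```

```bash
python3 - <<'E'
from h import *
s=get_state(); print(s['eef_pos'],s['opening'],s['contact_force'],s['wrist_torque'])
a=vision.read_camera('side')
save('s6.png',a['frame'][170:215,245:320],10)
E
```

```text
[ 0.55753806 -0.05746109  0.05252147] 0.5945740701852956 [-0.96529069 -0.48166742 -1.40682335] [-0.0071638   0.02229394  0.00789879]
```

View pics/s6.png

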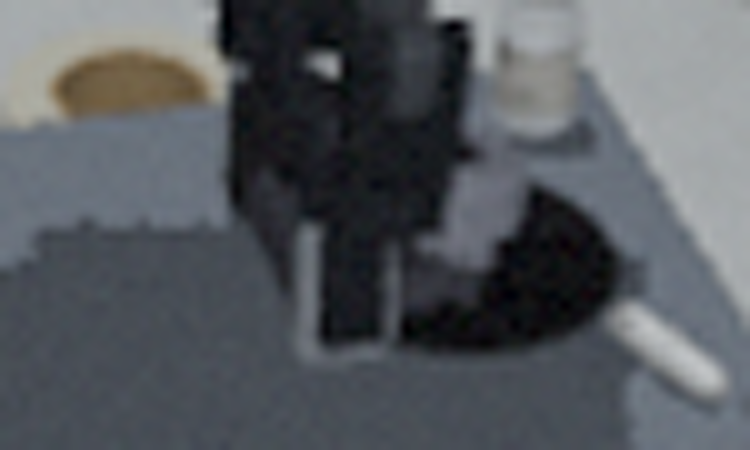

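{"name": "jog_arm", "arguments": {"commands": "0.002 0.0001 -0.0003 0 0 0; 0.004 0.0002 -0.0003 0 0 0; 0.004 0.0002 -0.0003 0 0 0"}}

```text
time: 8.52
eef_pos: [0.5607, -0.0571, 0.0521]
tcp_rot: [-0.029, 1.0, 0.0, -0.001]
contact_force: [-0.8, 1.2, -1.5]
opening: 0.597
```

{"name": "jog_arm", "arguments": {"commands": "0.002 0.0001 0 0 0 0; 0.004 0.0002 0 0 0 0; 0.004 0.0002 0 0 0 0"}}

```text
time: 8.9
eef_pos: [0.5641, -0.0568, 0.0521]
tcp_rot: [-0.029, 1.0, 0.0, -0.002]
contact_force: [-4.5, 1.5, 0.4]
opening: 0.597
```

{"name": "jog_arm", "arguments": {"commands": "0.001 0.0001 0 0 0 0; 0.002 0.0001 0 0 0 0; 0.002 0.0001 0 0 0 0"}}

```text
time: 9.28
eef_pos: [0.5653, -0.0567, 0.0521]
tcp_rot: [-0.029, 1.0, 0.001, -0.003]
contact_force: [-7.4, 1.2, 2.3]
opening: 0.599
```

{"name": "jog_arm", "arguments": {"commands": "0.001 0.0001 0 0 0 0; 0.002 0.0001 0 0 0 0; 0.002 0.0001 0 0 0 0"}}

```text
time: 9.65
eef_pos: [0.5666, -0.0566, 0.0521]
tcp_rot: [-0.029, 1.0, 0.001, -0.004]
contact_force: [-9.6, 1.9, 3.7]
opening: 0.595
```

{"name": "jog_arm", "arguments": {"commands": "0.001 0.0001 0 0 0 0; 0.002 0.0001 0 0 0 0; 0.002 0.0001 0 0 0 0"}}

```text
time: 10.02
eef_pos: [0.5681, -0.0565, 0.0521]
tcp_rot: [-0.029, 1.0, 0.001, -0.005]
contact_force: [-11.2, 1.7, 5.1]
opening: 0.6
```

```bash
python3 - <<'E'
from h import *
s=get_state(); print(s['eef_pos'],s['opening'],s['contact_force'],s['wrist_torque'])
a=vision.read_camera('side')
save('s7.png',a['frame'][170:215,245:320],10)
E
```

```text
[ 0.56805202 -0.05651479  0.05208392] 0.6004442420773234 [-11.22399327   1.66801687   5.09107764] [ 0.08291746  1.77333636 -0.02141641]
```

View pics/s7.png

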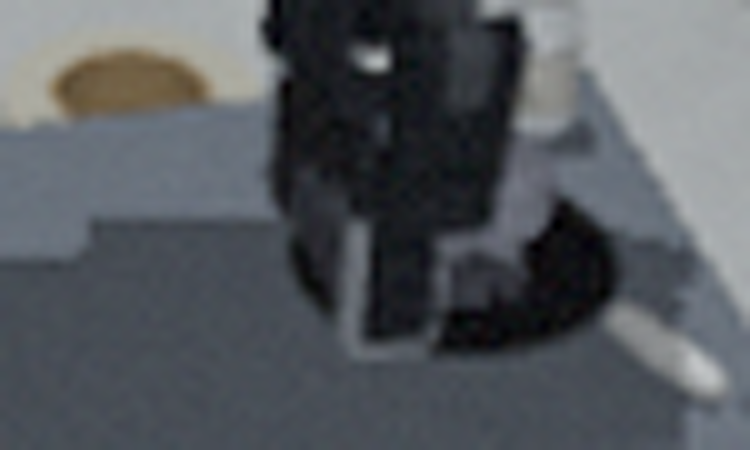

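{"name": "jog_arm", "arguments": {"commands": "0.001 0.0001 0 0 0 0; 0.002 0.0001 0 0 0 0; 0.002 0.0001 0 0 0 0"}}

```text
time: 10.45
eef_pos: [0.5696, -0.0564, 0.0521]
tcp_rot: [-0.029, 1.0, 0.001, -0.005]
contact_force: [-12.5, 1.7, 6.8]
opening: 0.601
```

{"name": "jog_arm", "arguments": {"commands": "0.001 0.0001 0 0 0 0; 0.002 0.0001 0 0 0 0; 0.002 0.0001 0 0 0 0"}}

```text
time: 10.82
eef_pos: [0.5731, -0.0563, 0.0522]
tcp_rot: [-0.029, 1.0, 0.001, -0.003]
contact_force: [-0.9, 2.9, -0.9]
opening: 0.596
```

{"name": "jog_arm", "arguments": {"commands": "0 0 0 0 0 0; 0 0 0 0 0 0; 0 0 0 0 0 0; 0 0 0.003 0 0 0", "gripper": 78}}

```text
time: 11.32
eef_pos: [0.5753, -0.0568, 0.0555]
tcp_rot: [-0.029, 1.0, -0.0, 0.0]
contact_force: [1.5, 0.8, 0.3]
opening: 0.78
```

{"name": "jog_arm", "arguments": {"commands": "0 0 0.02 0 0 0; 0 0 0.06 0 0 0; -0.04 0 0.1 0 0 0; -0.09 0 0.14 0 0 0; -0.09 0.06 0.18 0 0 0; -0.09 0.12 0.2 0 0 0; -0.09 0.18 0.2 0 0 0; -0.09 0.24 0.2 0 0 0; -0.09 0.30 0.2 0 0 0; -0.09 0.30 0.2 0 0 0"}}

```text
time: 12.58
eef_pos: [0.4845, 0.247, 0.2573]
tcp_rot: [-0.032, 1.0, 0.001, 0.001]
contact_force: [0.2, -0.3, 0.4]
opening: 0.78
```

```bash
python3 - <<'E'
from h import *
import fit
s=get_state(); print(s['time'],s['eef_pos'],s['opening'],s['contact_force'])
a=vision.read_camera('side'); b=vision.read_camera('top')
save('s8.png',a['frame'][160:220,240:330],8);save('t8.png',b['frame'][120:220,190:290],6)
np.save('side8.npy',a,allow_pickle=True);np.save('top8.npy',b,allow_pickle=True)
print(fit.fit(a),fit.fit(b))
E
python3 meas.py
```

```text
12.575 [0.48448925 0.24697473 0.25725016] 0.78008010126535 [ 0.20734345 -0.32567872  0.41240601]
((np.float64(-0.8404178301789224), np.float64(0.595), np.float64(-0.055999999999999994)), np.int64(127)) ((np.float64(-0.9023395786816814), np.float64(0.595), np.float64(-0.05399999999999999)), np.int64(146))
top mixer ((533.9537353515625, -57.530487060546875), (238.93850708007812, 159.1594696044922), 3.2828731536865234) z 0.0553
top head n 132 zmax 0.0862
  circ ((593.9116821289062, -53.88693618774414), 14.897781372070312) [593.72282759 -54.34953578] depthmean [593.79871284 -54.34177028  83.70052097]
side mixer ((533.3284301757812, -65.69401550292969), (238.64096069335938, 165.65562438964844), 3.2718758583068848) z 0.0551
side head n 85 zmax 0.0849
  circ ((593.53271484375, -61.79471969604492), 17.052093505859375) [593.28775274 -60.52211404] depthmean [593.71902118 -59.10470986  83.02751093]
side clip rect ((579.0173950195312, -64.05635070800781), (44.653987884521484, 60.329166412353516), 40.63470458984375) 0.68
  lip n 39 [572.09711948 -63.0694907 ] ((575.142333984375, -60.59867477416992), (11.514618873596191, 44.088226318359375), 6.554396629333496)
```

View pics/s8.png

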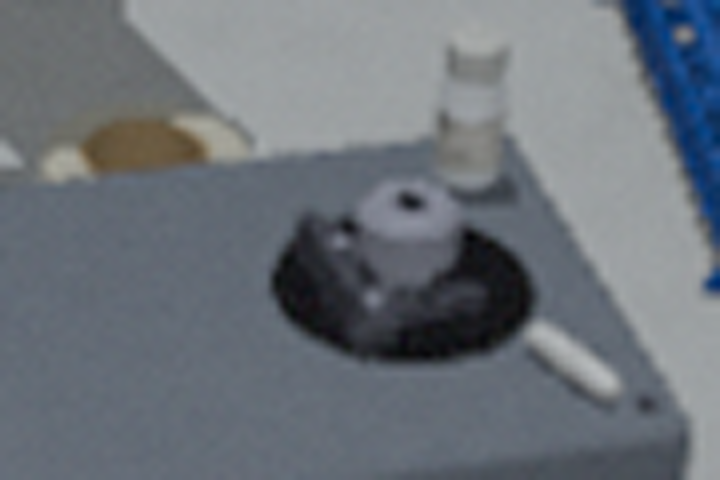

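View pics/t8.png

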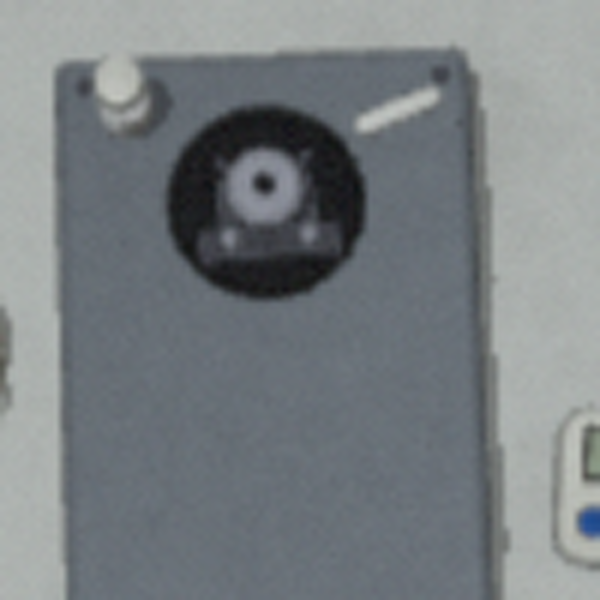

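```bash
python3 - <<'E'
from h import *
m=np.radians(3.29); f=np.array([np.cos(m),np.sin(m)]); d=np.array([-f[1],f[0]])
for n,s in(('top',(.595,-.054)),('side',(.595,-.056))):
    c=np.load(n+'8.npy',allow_pickle=True).item(); c0=np.load(n+'0.npy',allow_pickle=True).item()
    ys,xs=np.mgrid[0:384,0:512]; uv=np.c_[xs.ravel(),ys.ravel()]
    P=world(c,uv); q=(P[:,:2]-s)*1000; L=np.c_[q@f,q@d,P[:,2]*1000-55]
    k=(abs(L[:,1])<30)&(L[:,0]>-35)&(L[:,0]<-15.5)
    lip=L[k&(L[:,2]>12)&(L[:,2]<25)]; print(n,'lip',len(lip),np.percentile(lip,[5,50,95],axis=0).round(1))
    for a,b in((-22,-12),(-12,0),(0,12),(12,22)):
        t=lip[(lip[:,1]>a)&(lip[:,1]<b)]; print('  y',a,b,len(t),'x',t[:,0].mean().round(1),'z',t[:,2].mean().round(1))
    k=(abs(L[:,1])<35)&(L[:,0]>-16)&(L[:,0]<25)&(abs(L[:,1])>15.5)&(L[:,2]>4)&(L[:,2]<30); t=L[k]
    print('  jaws',np.percentile(t,[2,50,98],axis=0).round(1),len(t))
# arm-based relation; overlay top enlarged
c=np.load('top8.npy',allow_pickle=True).item(); im=cv2.convertScaleAbs(c['frame'][135:170,215:255],alpha=1.8)
save('t9.png',im,15)
E
```

```text
top lip 52 [[-25.9 -20.2  13.4]
 [-23.4  -2.2  16.4]
 [-20.2  19.   19.6]]
  y -22 -12 11 x -22.7 z 16.7
  y -12 0 14 x -22.5 z 16.2
  y 0 12 14 x -23.7 z 17.0
  y 12 22 10 x -23.5 z 16.8
  jaws [[-15.8 -26.3   4.5]
 [ -5.6 -16.1   7.7]
 [ 15.8  31.1  12.6]] 73
side lip 38 [[-25.7 -22.8  12.6]
 [-23.9  -6.2  16.4]
 [-20.3  15.4  18.4]]
  y -22 -12 12 x -23.1 z 15.6
  y -12 0 8 x -23.1 z 16.7
  y 0 12 10 x -24.0 z 16.2
  y 12 22 5 x -24.8 z 16.0
  jaws [[-15.6 -27.3   4.5]
 [ -5.7 -18.    8.4]
 [ 16.6  20.5  25.9]] 41
```

View pics/t9.png

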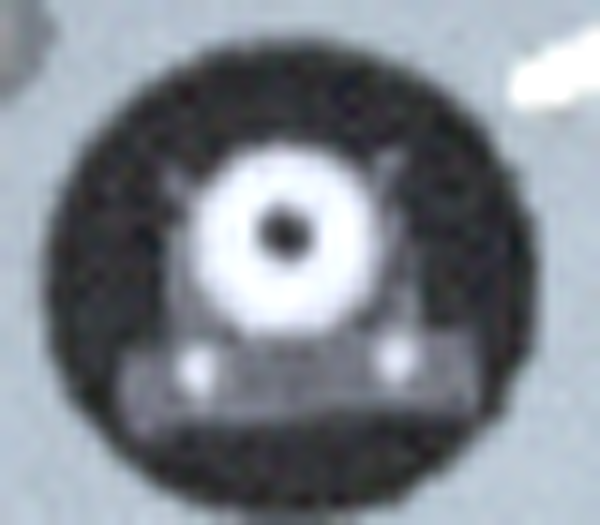

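The clip snapped on: the push force fell from 12.5 N to about 1 N. The fit shows at most about 1 mm left to go, so I'll give it a gentle low push from behind with shut fingers to be sure it is home.

{"name": "jog_arm", "arguments": {"commands": "0.01 -0.05 0 0 0 0; 0.02 -0.10 0 0 0 0; 0.03 -0.15 -0.02 0 0 0; 0.04 -0.20 -0.04 0 0 0; 0.05 -0.25 -0.07 0 0 0; 0.055 -0.29 -0.11 0 0 0; 0.058 -0.305 -0.15 0 0 0; 0.058 -0.305 -0.17 0 0 0; 0.058 -0.305 -0.17 0 0 0; 0.058 -0.305 -0.17 0 0 0", "gripper": 0, "grip_force": 30}}

```text
time: 14.12
eef_pos: [0.5438, -0.0625, 0.0868]
tcp_rot: [-0.028, 1.0, -0.0, 0.001]
contact_force: [0.6, -0.4, -0.2]
opening: 0.006
```

{"name": "jog_arm", "arguments": {"commands": "0 0 -0.01 0 0 0; 0 0 -0.02 0 0 0; 0 0 -0.026 0 0 0; 0 0 -0.026 0 0 0"}}

```text
time: 14.62
eef_pos: [0.5426, -0.0614, 0.0586]
tcp_rot: [-0.029, 1.0, 0.0, -0.001]
contact_force: [0.6, 0.9, -1.0]
opening: 0.001
```

```bash
python3 - <<'E'
from h import *
s=get_state(); print(s['time'],s['eef_pos'],s['tcp_rot'],s['opening'],s['contact_force'])
a=vision.read_camera('side')
save('s10.png',a['frame'][160:220,240:330],8)
E
```

```text
14.625 [ 0.54256966 -0.0614025   0.0586244 ] [-2.87027544e-02  9.99587605e-01  2.83465787e-04 -8.32038429e-04] 0.0012960480692255966 [ 0.62837158  0.8580618  -0.9933137 ]
```

View pics/s10.png

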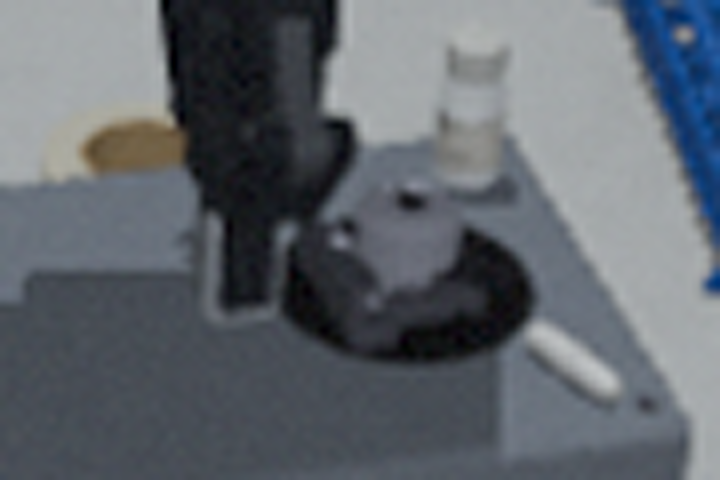

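{"name": "jog_arm", "arguments": {"commands": "0.004 0.001 -0.0005 0 0 0; 0.008 0.0025 -0.001 0 0 0; 0.012 0.003 -0.001 0 0 0; 0.014 0.003 -0.001 0 0 0; 0.014 0.003 -0.001 0 0 0"}}

```text
time: 15.3
eef_pos: [0.5573, -0.0587, 0.0585]
tcp_rot: [-0.029, 1.0, -0.0, 0.0]
contact_force: [-0.2, 0.7, -0.5]
opening: -0.003
```

{"name": "jog_arm", "arguments": {"commands": "0.001 0.0001 0 0 0 0; 0.002 0.0001 0 0 0 0; 0.003 0.0002 0 0 0 0; 0.003 0.0002 0 0 0 0"}}

```text
time: 15.8
eef_pos: [0.56, -0.0584, 0.0584]
tcp_rot: [-0.029, 1.0, 0.0, -0.0]
contact_force: [-0.5, 0.0, 0.9]
opening: 0.001
```

{"name": "jog_arm", "arguments": {"commands": "0.001 0.0001 0 0 0 0; 0.002 0.0001 0 0 0 0; 0.003 0.0002 0 0 0 0; 0.003 0.0002 0 0 0 0"}}

```text
time: 16.3
eef_pos: [0.5626, -0.0582, 0.0582]
tcp_rot: [-0.029, 1.0, 0.0, -0.001]
contact_force: [-4.0, -0.6, 1.1]
opening: -0.002
```

{"name": "jog_arm", "arguments": {"commands": "0.001 0.0001 0 0 0 0; 0.002 0.0001 0 0 0 0; 0.003 0.0002 0 0 0 0; 0.003 0.0002 0 0 0 0"}}

```text
time: 16.8
eef_pos: [0.5652, -0.058, 0.0582]
tcp_rot: [-0.029, 1.0, 0.0, -0.002]
contact_force: [-6.5, -0.0, 1.4]
opening: 0.004
```

{"name": "jog_arm", "arguments": {"commands": "0.001 0.0001 0 0 0 0; 0.002 0.0001 0 0 0 0; 0.003 0.0002 0 0 0 0; 0.003 0.0002 0 0 0 0"}}

```text
time: 17.3
eef_pos: [0.5672, -0.0578, 0.0578]
tcp_rot: [-0.029, 1.0, 0.0, -0.003]
contact_force: [-9.6, -0.6, 2.6]
opening: -0.001
```

{"name": "jog_arm", "arguments": {"commands": "-0.003 0 0 0 0 0; -0.006 0 0 0 0 0; -0.009 0 0 0 0 0; -0.012 -0.001 0 0 0 0; -0.018 -0.001 0 0 0 0; -0.028 -0.001 0.01 0 0 0; -0.04 0 0.05 0 0 0; -0.06 0 0.1 0 0 0; -0.09 0.04 0.15 0 0 0; -0.09 0.1 0.18 0 0 0; -0.09 0.16 0.2 0 0 0; -0.09 0.22 0.2 0 0 0; -0.09 0.28 0.2 0 0 0; -0.09 0.32 0.2 0 0 0; -0.09 0.32 0.2 0 0 0"}}

```text
time: 19.18
eef_pos: [0.4783, 0.2646, 0.2593]
tcp_rot: [-0.031, 1.0, 0.0, 0.001]
contact_force: [-0.7, -0.2, 0.1]
opening: 0.003
```

```bash
python3 - <<'E'
from h import *
import fit
s=get_state(); print(s['time'],s['eef_pos'],s['contact_force'])
a=vision.read_camera('side'); b=vision.read_camera('top')
m=np.radians(3.29); f=np.array([np.cos(m),np.sin(m)]); d=np.array([-f[1],f[0]])
for n,c,s in(('top',b,(.595,-.054)),('side',a,(.595,-.056))):
    print(n,fit.fit(c))
    ys,xs=np.mgrid[0:384,0:512]; uv=np.c_[xs.ravel(),ys.ravel()]
    P=world(c,uv); q=(P[:,:2]-s)*1000; L=np.c_[q@f,q@d,P[:,2]*1000-55]
    k=(abs(L[:,1])<30)&(L[:,0]>-35)&(L[:,0]<-15.5)
    lip=L[k&(L[:,2]>12)&(L[:,2]<25)]; print('lip',len(lip),np.percentile(lip,[5,50,95],axis=0).round(1))
    k=(abs(L[:,1])<24)&(L[:,0]>-16)&(L[:,0]<25)&(abs(L[:,1])>15.5)&(L[:,2]>4)&(L[:,2]<30); t=L[k]
    print('  jaws',np.percentile(t,[2,50,98],axis=0).round(1),len(t))
save('s11.png',a['frame'][160:220,240:330],8); save('t11.png',cv2.convertScaleAbs(b['frame'][120:175,200:265],alpha=1.6),10)
E
```

```text
19.175 [0.47829506 0.26459933 0.25926105] [-0.72195869 -0.15659165  0.0598735 ]
top ((np.float64(-0.9100359467599339), np.float64(0.595), np.float64(-0.05399999999999999)), np.int64(147))
lip 49 [[-23.7 -20.3  13.5]
 [-21.7   0.   16.7]
 [-18.7  18.1  19.9]]
  jaws [[-15.2 -22.9   4.1]
 [ -3.9 -16.4   8. ]
 [ 18.   22.5  12.3]] 62
side ((np.float64(-0.7265820599153933), np.float64(0.595), np.float64(-0.055999999999999994)), np.int64(162))
lip 37 [[-23.8 -22.3  12.9]
 [-22.1  -3.6  16.3]
 [-19.1  16.4  18.2]]
  jaws [[-15.6 -21.3   4.6]
 [ -2.6 -17.4   7.6]
 [ 16.8  23.1  20.9]] 39
```

View pics/s11.png

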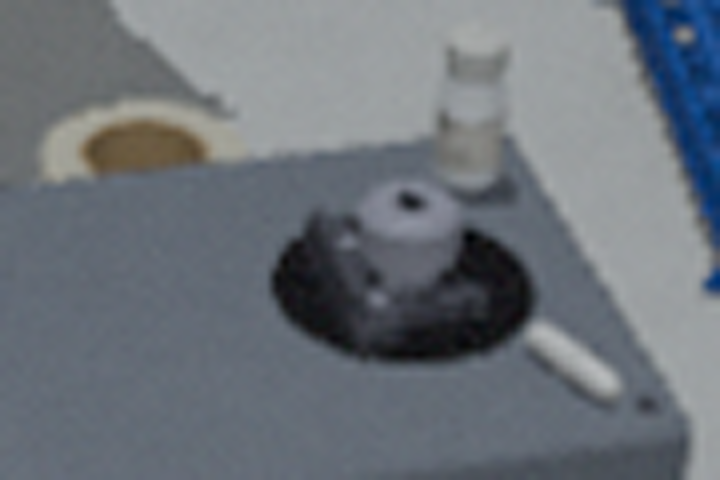

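View pics/t11.png

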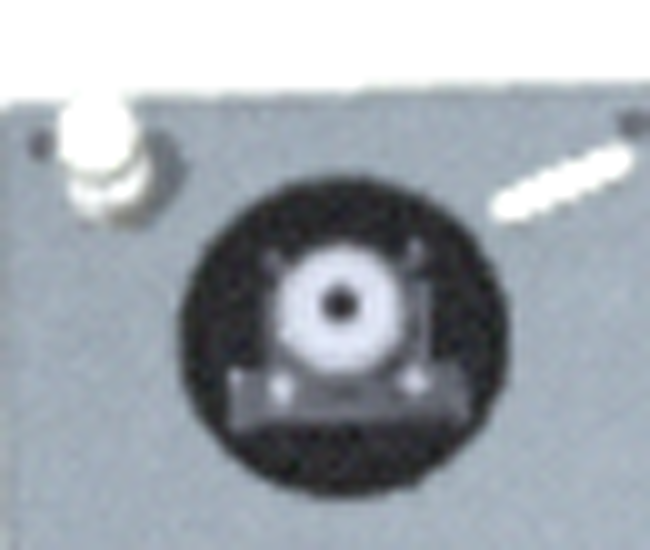

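```bash
python3 -c "
from plant import ctrl
print(ctrl.sign_off())"
```

```text
the job is handed in; nothing more can be done
None
```

The dark steel clip is back on the spindle and sits flat on the mixer. I handed the job in at about 19 s of the 45 s, with the arm clear.

- **What I did:** I gripped the clip by its 54 mm back part, turned it in line with the mixer and pressed it mouth first. The push force rose to about 12.5 N at the last reading before the snap, then fell to about 1 N. That is well short of the roughly 24 N at which the spindle would reach its stop.
- **Extra push:** After I let go, the clip still looked about 1–1.5 mm short of home. I pushed it low from behind with shut fingers, up to 9.6 N, and that closed the gap.
- **Last checks:** Both cameras put the lip about 22 mm behind the spindle's axis, where about 21.5 mm is expected. The jaw ends are about 17–18 mm in front, where 17 mm is expected. The spindle is back at rest, and the vial and stir bar look untouched. I did not compare the timer in the last pictures.
- **What disagreed:** The two cameras differed by 2 to 5 mm across the mixer, so I judged the fit within each camera's own picture. In the last side picture the spindle fitted less cleanly (overlap 0.73, against 0.84–0.87 before), though at the same position.

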